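# Leak check of a capped flask over the drip tray

## Task

At the leak-check station, first push the steel drip tray squarely home against both stop rails. Then draw the shouldered flask with the narrow neck and small cap out of its slot in the slanted rack, tip it cap-down (about 30 degrees below level) and finish while still holding it in the gripper, motionless, with the cap over the inside of the tray and roughly 10 cm above it, the tray still home. Leave everything else where it stands.

Things in the scene. Friction and masses are not known exactly. Their poses are not given: they have to be found in the camera images.
- flask: Flask to check: aluminium cylinder 38 mm in diameter, straight up to 98 mm, then a shoulder, 20 mm neck and white screw cap 25 mm wide, 20 mm tall; 140 mm long, about 0.16 kg. Origin: centre of its base; z along its axis to the cap. Starts in any one of the rack's three slots, base on the slot's foot, 92 mm sticking out. The other two in the rack have no shoulder and neck
- flask_cap (a point): Centre of the flask's cap top, 140 mm from its base along the axis
- flask_grip (a point): Point on the flask's axis 74 mm above its base, on the straight body just beyond the slot: a good place to grip across the 38 mm diameter
- rack: Fixed bare metal rack; base plate 150 x 265 x 8 mm (x, y, z), origin at its underside, 12 mm in -x from its middle. Slots at y = -85, 0, 85 mm, 43 x 43 mm inside, 48 mm deep, rise 40 degrees above level towards +x (caps far and up). Seated base centre: x -30, z 30 mm. A 14 mm wide tongue runs 40 mm on under each bottle; its sides are free. Draw out along the slope 50 mm or more before turning
- station: Fixed grey base plate 240 x 220 x 8 mm (x, y, z), origin at the centre of its underside. Two steel stop rails 12 mm wide stand 12 mm above the plate: the far rail, inner face at x = 85 mm, from y = -83 to 47 mm; the right rail, inner face at y = -75 mm, from x = -47 to 83 mm (station frame)
- home (a point): Point on top of the station plate (8 mm above its underside), at x = +25 mm, y = -25 mm in the station frame: where the tray's origin is when the tray touches both rails. Axes as the station's
- tray: Loose shallow open steel tray, 120 x 100 x 18 mm outside (x, y, z), walls and floor 3 mm, about 0.25 kg, sliding on the station plate. Origin at the centre of its underside, z up. Starts 20 to 50 mm short of each rail and turned up to 12 degrees; it belongs with its long side (x) along the right rail
- canister: Bystander in the rack: straight aluminium canister 38 mm in diameter and 128 mm long with a full-width white lid; origin at its base centre, z along its axis
- shortjar: Bystander in the rack: short aluminium jar 38 mm in diameter and 84 mm long with a wide white lid; origin at its base centre, z along its axis
- bigbottle: Bystander: upright aluminium bottle, 60 mm in diameter, 150 mm tall, origin at its base centre
- vial: Bystander: small amber glass jar, 28 mm in diameter, 55 mm tall, origin at its base centre
- capring: Bystander: loose white ring, 38 mm in diameter, 14 mm tall, origin at its base centre
- tin: Bystander: plain metal tin, 84 mm in diameter, 90 mm tall, origin at its base centre
- stopper: Bystander: glass stopper standing on its 22 mm wide shank, with a 30 mm wide head, some 30 mm tall, origin at its foot centre

How it is judged:
On the way, in this order (a step that is already met when the one before it is completed fails the run):
1. the tray is square and home against both stop rails (x of tray in the frame of home between -0.004 and 0.004 m and y of tray in the frame of home between -0.004 and 0.004 m and angle between the x axis of tray and the x axis of station, either way round below 0.035 rad), for 0.2 s.
2. the flask is held by the fingers, clear of the rack and raised (contact force between flask and the fingers above 0.5 N and contact force between flask and rack below 0.1 N and height (world z) of flask_grip above 0.1 m), for 0.2 s.
At the end, for the whole second after the job is handed in: Flask held still by the gripper alone, cap lower, axis 15 to 50 degrees below level; cap top 60 to 220 mm above the work surface and within 50 mm (tray x) and 40 mm (tray y) of the tray's centre seen from above; tray within 4 mm of home in x and y, square within 2 degrees (all of step 1 and x of flask_cap in the frame of tray between -0.05 and 0.05 m and y of flask_cap in the frame of tray between -0.04 and 0.04 m and contact force between flask and rack below 0.1 N and contact force between flask and tray below 0.1 N and contact force between flask and station below 0.1 N and contact force between flask and canister below 0.1 N and contact force between flask and shortjar below 0.1 N and contact force between flask and bigbottle below 0.1 N and contact force between flask and vial below 0.1 N and contact force between flask and capring below 0.1 N and contact force between flask and tin below 0.1 N and contact force between flask and stopper below 0.1 N and contact force between flask and the fingers above 0.5 N and angle between flask's own z axis and vertical between 1.83 and 2.45 rad and height (world z) of flask_cap between 0.06 and 0.22 m and linear speed of flask below 0.03 m/s and angular speed of flask below 0.2 rad/s); the arm keeps its last pose, push and grip.
It fails at once if a bystander is moved more than 30 mm (distance of any of canister, shortjar, bigbottle, vial, capring, tin, stopper from where it was at the start of the episode above 0.03 m).
It also fails if it takes over 56 s, if anything falls off the work surface, if the arm or the gripper's body presses on something with over 40 N, if the wrist force passes 120 N, or if a joint passes its speed limit or range.

## Robot

A 6-joint arm with a two-finger parallel gripper is mounted at the origin on the work surface. World frame = base frame: x ahead of the robot, y to its left, z up, the work surface at z = 0. Lengths are in m, angles in rad, forces in N, time in s.
With the tool pointing down it reaches from about 0.3 to 0.85 m from the base axis. Payload 5.4 kg.
Tool frame: the origin (TCP) lies at the very end of the fingers, on their centre line; the grasp point (between the pads) lies 19 mm behind it; z points along the fingers, y is the line along which they close (so a half turn about z gives the same grasp; the last joint's range is limited). The gripper opens to 85 mm and grips with 20 to 120 N. Pads are 22 mm wide; open, the fingers measure 114 mm over their backs; the gripper's body (76 mm by 85 mm) begins 54 mm behind the grasp point. The pads swing forward as they close: fully open they stand 13 mm farther back than shut.
Start: joints at [0.997, 0.158, 1.597, -0, 1.386, -0.21], TCP at [0.205, 0.537, 0.231] pointing down, gripper open.
Joint ranges: [-2.91, 2.91], [-0.94, 2.29], [0.18, 2.7], [-1.29, 4.43], [0.17, 2.64], [-3, 3]. Speed limits (rad/s): [2.57, 2.57, 3.14, 3.14, 3.14, 3.14].

## Interface

Orientations are given as a unit quaternion [x, y, z, w].
In Python, from workcell import get_state, camera, camera_info, bot gives the robot as it stands.
- The arm moves only by the tool servo_tool, never from a script. Its argument "moves" is text: rows parted by semicolons, each of 7 numbers parted by spaces: the shift along the world's x, y, z in units of 5 cm (1.0 is 5 cm), then the turn, a rotation vector about the world's x, y, z in units of pi/4 rad (1.0 is pi/4 rad), then the opening, from -1 (shut) to 1 (fully open). A call has 1 to 10 rows; each row shifts and turns the commanded pose from where the row before left it; what a row does not reach is not made up. A row lasts 1/10 s, in which the tool goes at most 50 mm and 8.59 degrees, less where a joint would pass 70% of its speed; a pose out of reach is approached as far as the arm can. A call with a number of a shift or a turn outside -1 to 1 is refused whole. A call with a gripper value outside its range is refused whole. The fingers move at their own pace and stop on an object; "squeeze" is the grip in N (left out, the last holds). Time passes only in rows, so rows that do not move let the fingers close. It gives the time, the measured TCP pose, the force, the opening and the grip force at its end, in the units of the state.
- get_state(): the state, without advancing time (a new reading comes with each control period).
- camera(name): name is "scene" or "top"; returns the picture (480x640x3 uint8, red, green, blue); there is no depth.
- camera_info(name): a dict with "fx", "fy", "cx", "cy" (pixels), "dist_coeffs" ([k1, k2, p1, p2, k3] as OpenCV has them; the pictures are not rectified), "cam_to_world" (4x4, takes a point from camera to world coordinates). Camera axes: x right, y up, looking along -z (the intrinsics and any distortion apply to the point x, -y, -z); pixel columns grow to the right and rows downward; lengths in m; the calibration is good to about 2 mm. A picture is of the moment at which its call begins. camera_info takes no time and is no camera call.
- bot.job_done(): hands the job in; it is judged then, once.
The state is a dict: "time": time; "joints": joint angles; "joint_vel": joint speeds; "joint_torque": joint torques, N m; "tcp_pos": TCP position; "tool_rot": TCP orientation; "ft_force": force on the tool from outside, world axes, zero at the start; "wrist_torque": the same for the moment, N m; "opening": opening from 0.0 (shut) to 1.0 (fully open); "gripper_force": force on a finger pad.
Only numpy, scipy, OpenCV 4.12 (cv2) and the standard library are available. Lean on these libraries where they do the work, as an engineer would, in place of code of your own. Each camera call takes 0.05 s, during which the arm holds its last target. There are 200 camera calls.

## Working session

There is one attempt and no reset: what is moved stays moved. The work goes in short steps, Python scripts to look and compute and a tool call to move; the robot and the scene stay as the last step left them, time stands still between calls to the robot, and variables do not carry over. Pictures are saved under pics/ and viewed, at most 10 in all, crops included, and the job is handed in when it is done.

Besides the shell and the picture viewer there is one more tool, called after "Request:" as name(argument=value, ...) on one line, values as JSON. servo_tool: Moves the arm, as the interface text tells. Its arguments: {"type":"object","properties":{"moves":{"type":"string"},"squeeze":{"type":"number"}},"required":["moves"]}

```bash
mkdir -p pics
python3 - <<'E'
from workcell import *
import cv2,numpy as np
for n in("scene","top"):
    im=camera(n); cv2.imwrite(f"pics/{n}0.png",im[:,:,::-1]); i=camera_info(n)
    print(n,i["fx"],i["cx"],i["cy"],i["dist_coeffs"],np.round(i["cam_to_world"],3).tolist())
s=get_state(); print(s["time"],s["tcp_pos"],s["tool_rot"],s["opening"])
E
```

```text
scene 609.1618172514937 318.08790252321467 237.82455264304778 [0.07138663 0.         0.         0.         0.        ] [[0.45, -0.652, 0.61, 1.232], [0.893, 0.327, -0.309, -0.316], [0.002, 0.684, 0.73, 0.888], [0.0, 0.0, 0.0, 1.0]]
top 448.1872759193741 329.9913764960956 235.89369377535948 [-0.03773254  0.          0.          0.          0.        ] [[-0.029, 0.989, -0.147, 0.467], [-0.999, -0.027, 0.018, 0.045], [0.014, 0.147, 0.989, 0.935], [0.0, 0.0, 0.0, 1.0]]
0.1 [0.20431133 0.53689258 0.230391  ] [ 1.80879294e-01  9.83504918e-01 -8.02177449e-04 -3.37035200e-04] 0.9981006442606747
```

View pics/scene0.png

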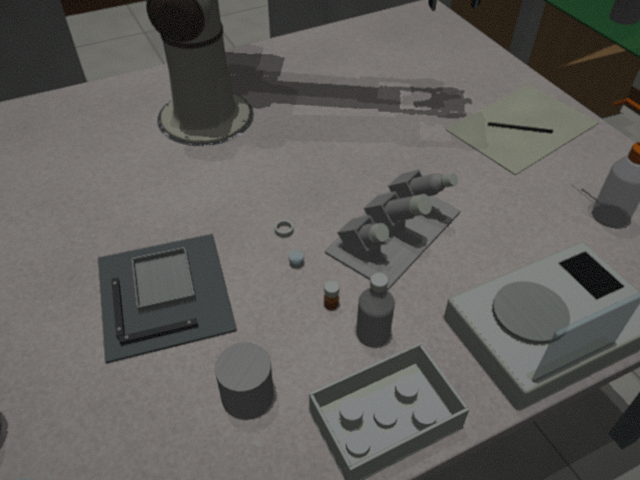

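View pics/top0.png

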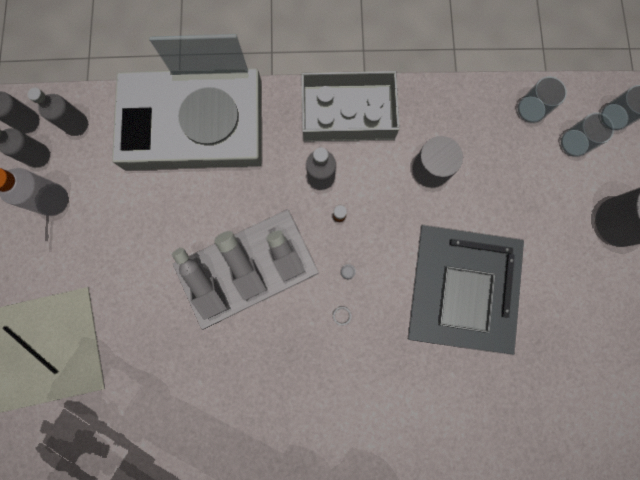

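The scene view shows the station at about (165,295), with the tray inside its rails, and the rack at about (395,220). In the top view the rack is at (245,270), with a narrow-capped flask likely at (182,257) in the left slot. The station is at (467,290). I'll zoom in to measure.

```bash
cat > h.py <<'E'
import cv2,numpy as np
from workcell import *
def und(n,px):
    i=camera_info(n);K=np.array([[i["fx"],0,i["cx"]],[0,i["fy"],i["cy"]],[0,0,1.]])
    return cv2.undistortPoints(np.array(px,float).reshape(-1,1,2),K,np.array(i["dist_coeffs"])).reshape(-1,2)
def ray(n,px):
    u=und(n,px);T=np.array(camera_info(n)["cam_to_world"])
    return T[:3,3],np.c_[u[:,0],-u[:,1],-np.ones(len(u))]@T[:3,:3].T
def plane(n,px,z):
    o,d=ray(n,px);return o+d*((z-o[2])/d[:,2])[:,None]
def proj(n,P):
    i=camera_info(n);T=np.linalg.inv(i["cam_to_world"]);P=np.atleast_2d(P)
    c=P@T[:3,:3].T+T[:3,3];c=c*[1,-1,-1]
    K=np.array([[i["fx"],0,i["cx"]],[0,i["fy"],i["cy"]],[0,0,1.]])
    return cv2.projectPoints(c.reshape(-1,1,3),np.zeros(3),np.zeros(3),K,np.array(i["dist_coeffs"]))[0].reshape(-1,2)
E
python3 - <<'E'
import cv2,numpy as np
t=cv2.imread("pics/top0.png")
a=t[215:365,400:530];b=t[205:335,165:325]
f=lambda x:cv2.convertScaleAbs(cv2.resize(x,None,fx=4.6,fy=4.6,interpolation=cv2.INTER_CUBIC)[:598],alpha=1.8)
cv2.imwrite("pics/st.png",f(a)[:,:598]);cv2.imwrite("pics/rk.png",f(b))
E
```

```text
(no output)
```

View pics/st.png

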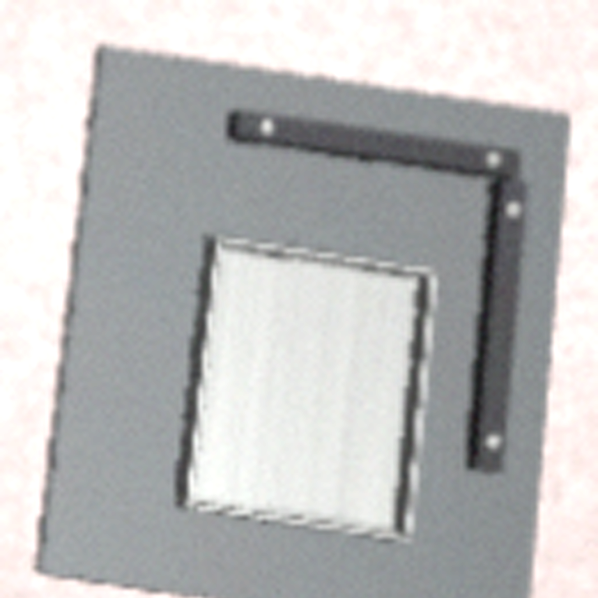

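View pics/rk.png

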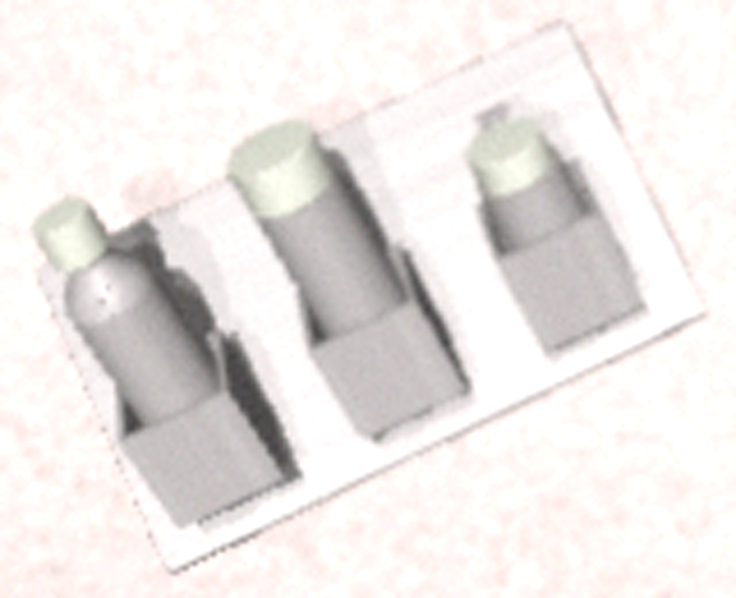

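The first crop shows the station plate, the rails at the upper right, and a nearly square tray set back from both. The second shows the shouldered flask with its small cap in the left slot (y=+85). Next I'll fit the plate, tray and rack poses from their corners.

```bash
cat >> h.py <<'E'
def rect(P,lx,ly):  # fit of ordered corners (+x+y, +x-y, -x-y, -x+y) -> centre, yaw, rms
    M=np.array([[lx,ly],[lx,-ly],[-lx,-ly],[-lx,ly]])/2
    c=P[:,:2].mean(0);Q=P[:,:2]-c
    a=np.arctan2((M[:,0]*Q[:,1]-M[:,1]*Q[:,0]).sum(),(M*Q).sum())
    R=np.array([[np.cos(a),-np.sin(a)],[np.sin(a),np.cos(a)]])
    return c,a,np.round((Q-M@R.T)*1000,1).tolist()
def corners(n,mask,z):  # corners of the mask's largest blob by fitting 4 lines
    cs=max(cv2.findContours(mask,cv2.RETR_EXTERNAL,cv2.CHAIN_APPROX_NONE)[0],key=cv2.contourArea)
    return plane(n,cs.reshape(-1,2),z)[:,:2]
E
python3 - <<'E'
from h import *
im=cv2.imread("pics/top0.png");g=im.astype(int)
# station: plate bluish-grey: R-B small/negative vs pink table
crop=lambda p,o:np.array(p)/4.6+np.array(o)-0.39
m=((g[:,:,2]-g[:,:,0])<4).astype(np.uint8)
box=np.zeros_like(m);box[215:365,400:535]=1;m=cv2.morphologyEx(m*box,cv2.MORPH_OPEN,np.ones((3,3)))
W=corners("top",m,.008);r=cv2.minAreaRect((W*1000).astype(np.float32));print("station minrect",r)
b=cv2.boxPoints(r);print(b.round(1).tolist())
for s in("tray",):
    P=plane("top",crop([[212,238],[437,268],[409,541],[180,507]],(400,215)),.026)
    print("tray",rect(P,.12,.10))
P=plane("top",crop([[100,46],[569,115]],(400,215)),.008);print("station top corners",P.round(4).tolist())
# rails' inner top edges z=.02
P=plane("top",crop([[234,141],[490,174],[498,186],[474,468]],(400,215)),.020);print("rails",P.round(4).tolist())
P=plane("top",crop([[40,275],[565,19],[706,315],[173,574]],(165,205)),.008)
c,a,e=rect(P,.15,.265);print("rack",c,a,e)
E
```

```text
station minrect ((487.10400390625, -251.43585205078125), (220.14508056640625, 239.2332763671875), 80.0409927368164)
[[350.29998779296875, -339.20001220703125], [585.9000244140625, -380.5], [624.0, -163.6999969482422], [388.29998779296875, -122.30000305175781]]
tray (array([ 0.4659982, -0.2446614]), np.float64(-0.1777152637808834), [[-0.9, 0.6], [0.5, -1.2], [-0.0, -0.5], [0.4, 1.0]])
station top corners [[0.6238, -0.1646, 0.008], [0.5859, -0.3801, 0.008]]
rails [[0.5768, -0.22, 0.02], [0.5586, -0.3357, 0.02], [0.553, -0.3389, 0.02], [0.4283, -0.3175, 0.02]]
rack [0.54190614 0.20508989] 0.42935768886299075 [[-0.8, -2.0], [0.0, 0.8], [-0.9, 2.1], [1.7, -0.9]]
```

Request:
servo_tool(moves="0.17 -0.77 0 0 0 0.012 0.3;0.17 -0.77 0 0 0 0.012 0.3;0.17 -0.77 0 0 0 0.012 0.3;0.17 -0.77 0 0 0 0.012 0.3;0.17 -0.77 0 0 0 0.012 0.3;0.17 -0.77 0 0 0 0.012 0.3;0.17 -0.77 0 0 0 0.012 0.3;0.17 -0.77 0 0 0 0.012 0.3;0.17 -0.77 0 0 0 0.012 0.3;0.17 -0.77 0 0 0 0.012 0.3")

```text
time: 1.1
tcp_pos: [0.2894, 0.151, 0.231]
tool_rot: [0.134, 0.991, -0.0, 0.0]
ft_force: [1.2, -0.4, -0.2]
opening: 0.655
gripper_force: 0.0
```

Request:
servo_tool(moves="0.17 -0.77 0 0 0 0.012 0.3;0.17 -0.77 0 0 0 0.012 0.3;0.17 -0.77 0 0 0 0.012 0.3;0.17 -0.77 0 0 0 0.012 0.3;0.17 -0.77 0 0 0 0.012 0.3;0.17 -0.77 0 0 0 0.012 0.3;0.17 -0.77 0 0 0 0.012 0.3;0.17 -0.77 0 0 0 0.012 0.3;0.17 -0.77 0 0 0 0.012 0.3;0.18 -0.70 0 0 0 0.012 0.3")

```text
time: 2.1
tcp_pos: [0.3749, -0.2309, 0.2308]
tool_rot: [0.088, 0.996, 0.0, -0.0]
ft_force: [1.3, -0.5, 0.5]
opening: 0.647
gripper_force: 0.0
```

Request:
servo_tool(moves="0.05 0.03 -0.8 0 0 0 0.3;0 0 -0.8 0 0 0 0.3;0 0 -0.8 0 0 0 0.3;0 0 -0.8 0 0 0 0.3;0 0 -0.6 0 0 0 0.3;0 0 -0.4 0 0 0 0.3;0 0 -0.15 0 0 0 0.3;0 0 0 0 0 0 0.3")

```text
time: 2.9
tcp_pos: [0.3769, -0.227, 0.013]
tool_rot: [0.088, 0.996, 0.001, -0.001]
ft_force: [0.6, -0.1, -0.1]
opening: 0.649
gripper_force: 0.0
```

Run:
```python
from h import *
t=camera("top")[:,:,::-1];s=camera("scene")[:,:,::-1]
f=lambda x:cv2.convertScaleAbs(cv2.resize(x,None,fx=3,fy=3,interpolation=cv2.INTER_CUBIC),alpha=1.7)
a=f(s[220:360,85:240]);R=f(t[205:335,165:325])
# predicted flask
o=np.array([.5310,.2001,0]);ca,sa=np.cos(.4294),np.sin(.4294);Rz=np.array([[ca,-sa,0],[sa,ca,0],[0,0,1]])
b=o+Rz@[-.030,.085,.030];ax=Rz@[np.cos(np.radians(40)),0,np.sin(np.radians(40))]
print(b,ax)
S=f(s[160:290,320:470])
for n,I,off in(("top",R,(165,205)),("scene",S,(320,160))):
    for d in(.05,.074,.098,.12,.14):
        p=(proj(n,b+d*ax)[0]-off)*3;cv2.circle(I,tuple(int(v) for v in p),3,(0,0,255),-1)
h=np.zeros((820,960,3),np.uint8);h[:390,:480]=R;h[:390,480:930]=S;h[400:400+a.shape[0],:a.shape[1]]=a
cv2.imwrite("pics/m1.png",cv2.resize(h[:,:],(700,598)))
```

```text
[0.46833587 0.26489357 0.03      ] [0.69649964 0.31892372 0.64278761]
```

View pics/m1.png

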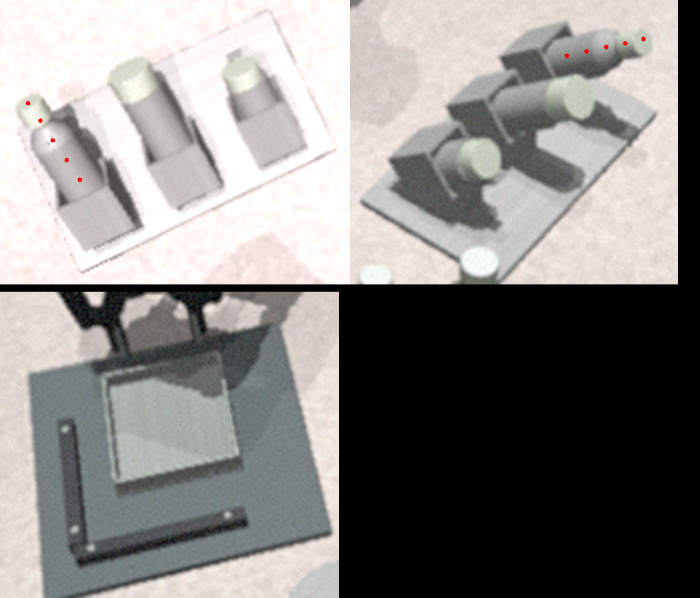

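The dots for the predicted flask axis fall on the flask in both views: cap at about (30,104) top, (643,40) scene. The fingers stand behind the tray's rear wall at about (150,340). Now the push along station +x.

Request:
servo_tool(moves="0.12 -0.025 0 0 0 0 0.3;0.12 -0.025 0 0 0 0 0.3;0.12 -0.025 0 0 0 0 0.3;0.12 -0.021 0 0 0 0 0.3;0.12 -0.021 0 0 0 0 0.3;0.12 -0.021 0 0 0 0 0.3;0.12 -0.021 0 0 0 0 0.3;0.12 -0.021 0 0 0 0 0.3;0.12 -0.021 0 0 0 0 0.3;0 0 0 0 0 0 0.3")

```text
time: 4.0
tcp_pos: [0.4324, -0.2378, 0.0138]
tool_rot: [0.087, 0.996, -0.0, 0.0]
ft_force: [0.3, 0.6, 0.5]
opening: 0.65
gripper_force: 0.0
```

Request:
servo_tool(moves="0.06 -0.01 0 0 0 0 0.3;0.06 -0.01 0 0 0 0 0.3;0 0 0 0 0 0 0.3")

```text
time: 4.3
tcp_pos: [0.438, -0.2387, 0.0137]
tool_rot: [0.088, 0.996, -0.0, 0.0]
ft_force: [-2.0, 1.4, 0.5]
opening: 0.647
gripper_force: 0.5
```

Request:
servo_tool(moves="0.04 -0.007 0 0 0 0 0.3;0.04 -0.007 0 0 0 0 0.3;0 0 0 0 0 0 0.3")

```text
time: 4.6
tcp_pos: [0.442, -0.2395, 0.0137]
tool_rot: [0.088, 0.996, -0.0, 0.0]
ft_force: [-1.2, 0.2, -0.5]
opening: 0.652
gripper_force: 0.5
```

Request:
servo_tool(moves="0.02 -0.004 0 0 0 0 0.3;0.02 -0.004 0 0 0 0 0.3;0 0 0 0 0 0 0.3")

```text
time: 4.9
tcp_pos: [0.4428, -0.2396, 0.0137]
tool_rot: [0.087, 0.996, 0.0, -0.001]
ft_force: [-7.2, 0.6, 4.2]
opening: 0.651
gripper_force: 3.2
```

Request:
servo_tool(moves="-0.2 0.035 0 0 0 0 0.3;-0.2 0.035 0 0 0 0 0.3;0 0 0.6 0 0 0 0.3;0 0 0.6 0 0 -0.19 0.3;0.2 0.1 0.4 0 0 -0.19 0.3;0.2 0.1 0 0 0 -0.19 0.3;0.2 0.1 0 0 0 -0.19 0.3;0.2 0.1 0 0 0 -0.19 0.3;0.2 0.1 0 0 0 -0.19 0.3;0.2 0.1 0 0 0 -0.19 0.3")

```text
time: 5.9
tcp_pos: [0.4837, -0.2061, 0.0938]
tool_rot: [0.575, 0.818, 0.0, 0.0]
ft_force: [-1.4, -0.4, 0.8]
opening: 0.649
gripper_force: 0.0
```

Request:
servo_tool(moves="0.2 0.1 0 0 0 -0.19 0.3;0.2 0.1 0 0 0 -0.19 0.3;0.2 0.1 0 0 0 -0.19 0.3;0.2 0.1 0 0 0 -0.1 0.3;0 0 0 0 0 0 0.3")

```text
time: 6.4
tcp_pos: [0.5241, -0.1859, 0.0939]
tool_rot: [0.766, 0.643, 0.0, 0.0]
ft_force: [-0.3, -0.5, 0.3]
opening: 0.649
gripper_force: 0.0
```

Request:
servo_tool(moves="0.02 0.1 -0.6 0 0 0 0.3;0 0 -0.6 0 0 0 0.3;0 0 -0.3 0 0 0 0.3;0 0 -0.1 0 0 0 0.3;0 0 0 0 0 0 0.3")

```text
time: 6.9
tcp_pos: [0.5243, -0.1815, 0.0137]
tool_rot: [0.766, 0.643, -0.0, -0.0]
ft_force: [-0.3, -0.1, 0.4]
opening: 0.65
gripper_force: 0.0
```

Request:
servo_tool(moves="-0.014 -0.08 0 0 0 0 0.3;-0.014 -0.08 0 0 0 0 0.3;-0.014 -0.08 0 0 0 0 0.3;-0.014 -0.08 0 0 0 0 0.3;-0.014 -0.08 0 0 0 0 0.3;-0.014 -0.08 0 0 0 0 0.3;-0.014 -0.08 0 0 0 0 0.3;-0.014 -0.08 0 0 0 0 0.3;-0.014 -0.08 0 0 0 0 0.3;0 0 0 0 0 0 0.3")

```text
time: 7.9
tcp_pos: [0.5187, -0.2177, 0.0144]
tool_rot: [0.766, 0.642, 0.0, 0.0]
ft_force: [1.5, 2.5, 1.4]
opening: 0.651
gripper_force: 0.9
```

Request:
servo_tool(moves="-0.004 -0.025 0 0 0 0 0.3;-0.004 -0.025 0 0 0 0 0.3;0 0 0 0 0 0 0.3")

```text
time: 8.2
tcp_pos: [0.5182, -0.2196, 0.0141]
tool_rot: [0.766, 0.642, 0.0, 0.0]
ft_force: [1.4, 4.4, 4.0]
opening: 0.65
gripper_force: 2.3
```

Request:
servo_tool(moves="-0.004 -0.025 0 0 0 0 0.3;-0.002 -0.015 0 0 0 0 0.3;0 0 0 0 0 0 0.3")

```text
time: 8.5
tcp_pos: [0.5177, -0.2216, 0.0139]
tool_rot: [0.766, 0.643, 0.0, -0.0]
ft_force: [2.2, 4.3, 3.9]
opening: 0.648
gripper_force: 2.5
```

Run:
```python
from h import *
t=camera("top")[:,:,::-1]
cv2.imwrite("pics/st2.png",cv2.convertScaleAbs(cv2.resize(t[215:365,400:530],None,fx=4.6,fy=4.6,interpolation=cv2.INTER_CUBIC)[:598,:598],alpha=1.8))
```

```text
(no output)
```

View pics/st2.png

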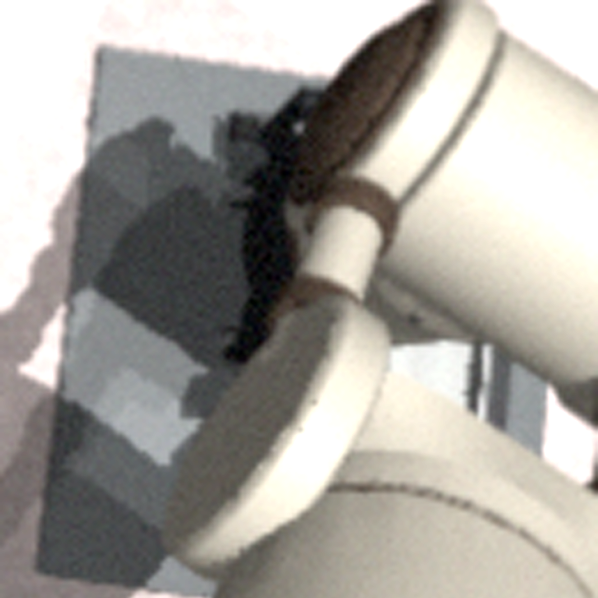

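The arm hides the station, but the tray's right wall shows just short of the right rail at about (480,380). The tray still moves under the push, so I'll continue until the force climbs.

Request:
servo_tool(moves="-0.003 -0.02 0 0 0 0 0.3;0 0 0 0 0 0 0.3")

```text
time: 8.75
tcp_pos: [0.5177, -0.2216, 0.0139]
tool_rot: [0.766, 0.642, 0.001, -0.001]
ft_force: [2.1, 8.6, 5.6]
opening: 0.652
gripper_force: 4.4
```

Request:
servo_tool(moves="-0.003 -0.02 0 0 0 0 0.3;0 0 0 0 0 0 0.3")

```text
time: 8.95
tcp_pos: [0.5177, -0.2217, 0.0139]
tool_rot: [0.766, 0.642, 0.001, -0.001]
ft_force: [2.9, 12.3, 7.2]
opening: 0.652
gripper_force: 6.1
```

Request:
servo_tool(moves="0.03 0.1 0 0 0 0 0.3;0.03 0.1 0 0 0 0 0.3;0 0 0.8 0 0 0 0.3;0 0 0.8 0 0 -0.18 0.3;0 0.4 0.9 0 0 -0.18 0.3;0 0.7 0.7 0 0 -0.18 0.3;0 0.7 0.7 0 0 -0.18 0.3;-0.1 0.7 0.7 0 0 -0.18 0.3;-0.1 0.7 0.7 0 0 -0.18 0.3;-0.1 0.7 0 0 0 -0.15 0.3")

```text
time: 9.95
tcp_pos: [0.5076, -0.0187, 0.2846]
tool_rot: [0.978, 0.21, 0.005, 0.003]
ft_force: [0.5, 0.2, 0.4]
opening: 0.65
gripper_force: 0.0
```

Request:
servo_tool(moves="-0.1 0.7 0 0.075 -0.162 0 0.3;-0.1 0.7 0 0.075 -0.162 0 0.3;-0.1 0.7 0 0.075 -0.162 0 0.3;-0.1 0.7 0 0.075 -0.162 0 0.3;-0.1 0.7 0 0.07 -0.16 0 0.3;-0.1 0.7 0 0 0 0 0.3;-0.1 0.7 0 0 0 0 0.3;0 0.5 -0.3 0 0 0 0.3;0 0 -0.5 0 0 0 0.3;0 0 0 0 0 0 0.3")

```text
time: 10.95
tcp_pos: [0.4676, 0.2514, 0.2338]
tool_rot: [0.919, 0.202, 0.33, -0.073]
ft_force: [-0.6, -0.6, -0.4]
opening: 0.65
gripper_force: 0.0
```

Run:
```python
from h import *
from scipy.spatial.transform import Rotation as Ro
im=camera("top")[:,:,::-1];t=cv2.convertScaleAbs(cv2.resize(im[215:365,400:530],None,fx=4.6,fy=4.6,interpolation=cv2.INTER_CUBIC)[:598,:598],alpha=1.8)
cv2.imwrite("pics/st3.png",t)
s=get_state();p=np.array(s["tcp_pos"]);R=Ro.from_quat(s["tool_rot"])
y=.4294;tx=np.array([np.cos(y)*.766,np.sin(y)*.766,.643]);ty=np.array([np.sin(y),-np.cos(y),0]);tz=np.cross(tx,ty)
T=Ro.from_matrix(np.c_[tx,ty,tz]);G=np.array([.5198,.2885,.0776])+.021*tz
print(s["time"],p,s["joints"],"tz",tz,"pre shift units",(G-.1*tz-p)/.05,"turn units",(T*R.inv()).as_rotvec()/(np.pi/4),"G",G)
```

```text
11.0 [0.46897657 0.25101742 0.2363564 ] [ 0.16294572 -0.4792017   2.28857745  0.27433972  0.67516482  1.14672012] tz [ 0.5846257  0.2676972 -0.766    ] pre shift units [ 0.09276009  0.32668995 -1.96484792] turn units [ 0.002312   -0.00585235 -0.00172363] G [0.53207714 0.29412164 0.061514  ]
```

View pics/st3.png

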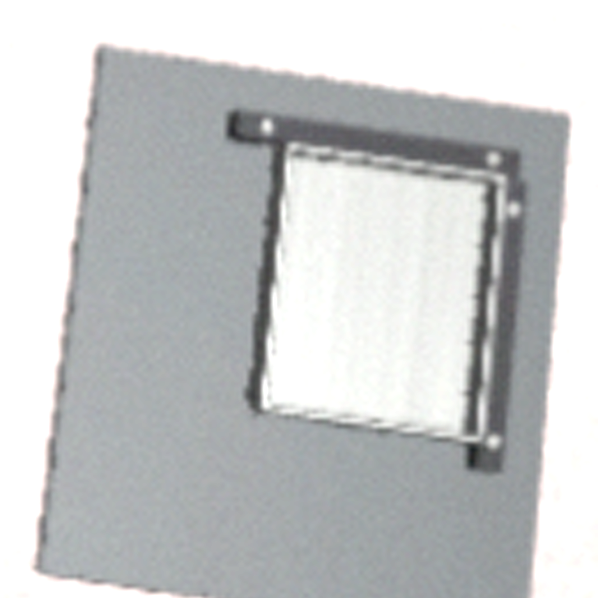

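The tray is seated against both rails, with its corners at (280,143), (508,177), (487,442) and (252,407). Next I approach the flask.

Request:
servo_tool(moves="0.03 0.11 -0.6 0 0 0 0.3;0.03 0.11 -0.6 0 0 0 0.3;0.03 0.11 -0.6 0 0 0 0.3;0 0 -0.16 0.002 -0.006 -0.002 0.3;0.2 0.09 -0.26 0 0 0 0.3;0.2 0.09 -0.26 0 0 0 0.3;0.2 0.09 -0.26 0 0 0 0.3;0 0 0 0 0 0 0.3")

```text
time: 11.8
tcp_pos: [0.5062, 0.2808, 0.1023]
tool_rot: [0.917, 0.199, 0.337, -0.073]
ft_force: [-0.9, -0.1, -0.8]
opening: 0.651
gripper_force: 0.0
```

Run:
```python
from h import *
crop=lambda p,o:np.array(p)/4.6+np.array(o)-0.39
P=plane("top",crop([[280,143],[508,177],[487,442],[252,407]],(400,215)),.026);c,a,e=rect(P,.12,.10);print(c,a,e)
s=get_state();p=np.array(s["tcp_pos"]);G=np.array([.53208,.29412,.0615]);print(p,(G-p)/.05)
t=camera("top")[:,:,::-1];q=camera("scene")[:,:,::-1]
f=lambda x:cv2.convertScaleAbs(cv2.resize(x,None,fx=3,fy=3,interpolation=cv2.INTER_CUBIC)[:390,:390],alpha=1.7)
cv2.imwrite("pics/g1.png",np.hstack([f(t[205:335,140:270]),f(q[130:260,360:490])]))
```

```text
[ 0.50722153 -0.28012486] -0.17345875686494766 [[-0.3, 2.2], [-1.3, -1.6], [0.1, -2.8], [1.5, 2.2]]
[0.50619895 0.28077898 0.10232793] [ 0.51762108  0.26682036 -0.81655853]
```

View pics/g1.png

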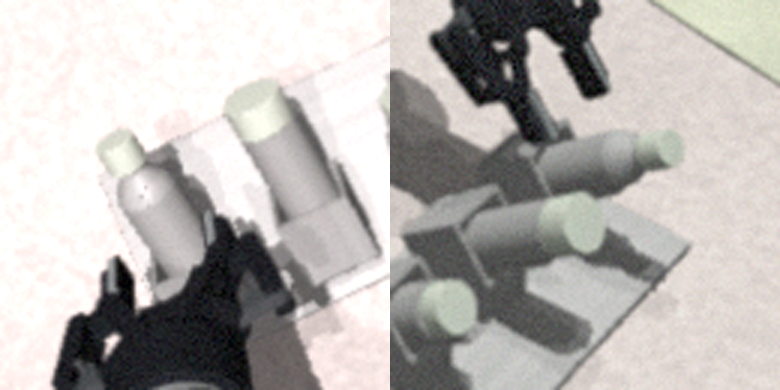

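The tray measures (0.5072, -0.2801) against home at (0.5074, -0.2804). The open fingers straddle the flask body (tips about (115,270) and (212,235) in the left crop), so I'll go in and close.

Request:
servo_tool(moves="0.13 0.067 -0.2 0 0 0 0.3;0.13 0.067 -0.2 0 0 0 0.3;0.13 0.067 -0.2 0 0 0 0.3;0.13 0.067 -0.2 0 0 0 0.3;0 0 0 0 0 0 0.3")

```text
time: 12.4
tcp_pos: [0.5313, 0.2946, 0.0625]
tool_rot: [0.917, 0.2, 0.337, -0.073]
ft_force: [-0.1, 0.5, 0.0]
opening: 0.653
gripper_force: 0.0
```

Request:
servo_tool(moves="0 0 0 0 0 0 -0.3;0 0 0 0 0 0 -1;0 0 0 0 0 0 -1;0 0 0 0 0 0 -1;0 0 0 0 0 0 -1;0 0 0 0 0 0 -1", squeeze=50)

```text
time: 13.0
tcp_pos: [0.5312, 0.2946, 0.0635]
tool_rot: [0.917, 0.2, 0.338, -0.073]
ft_force: [-5.3, -2.6, 5.0]
opening: 0.427
gripper_force: 49.1
```

Request:
servo_tool(moves="0.07 0.032 0.064 0 0 0 -1;0.07 0.032 0.064 0 0 0 -1;0.07 0.032 0.064 0 0 0 -1;0.07 0.032 0.064 0 0 0 -1")

```text
time: 13.4
tcp_pos: [0.5347, 0.2979, 0.0662]
tool_rot: [0.92, 0.201, 0.327, -0.073]
ft_force: [-24.2, -19.2, 12.0]
opening: 0.43
gripper_force: 51.1
```

Request:
servo_tool(moves="0.14 0.064 0.129 0 0 0 -1;0.14 0.064 0.129 0 0 0 -1;0.14 0.064 0.129 0 0 0 -1;0.14 0.064 0.129 0 0 0 -1;0.14 0.064 0.129 0 0 0 -1;0.14 0.064 0.129 0 0 0 -1;0.14 0.064 0.129 0 0 0 -1;0.14 0.064 0.129 0 0 0 -1;0 0 0 0 0 0 -1")

```text
time: 14.3
tcp_pos: [0.6025, 0.3271, 0.1283]
tool_rot: [0.917, 0.2, 0.338, -0.073]
ft_force: [0.2, -0.2, -1.1]
opening: 0.427
gripper_force: 49.9
```

Request:
servo_tool(moves="0 0 0.4 0 0 0 -1;0 0 0.5 0 0 0 -1;-0.1 -0.05 0.6 0 0 0 -1;-0.2 -0.1 0.6 0 0 0 -1;-0.3 -0.15 0.5 0 0 0 -1;-0.3 -0.15 0.4 0 0 0 -1;-0.2 -0.1 0 0 0 0 -1;0 0 0 0 0 0 -1;0 0 0 0 0 0 -1")

```text
time: 15.2
tcp_pos: [0.5455, 0.299, 0.2753]
tool_rot: [0.918, 0.2, 0.336, -0.073]
ft_force: [-0.5, -0.8, -1.1]
opening: 0.435
gripper_force: 50.1
```

Run:
```python
from h import *
from scipy.spatial.transform import Rotation as Ro
t=camera("top")[:,:,::-1];q=camera("scene")[:,:,::-1]
s=get_state();p=np.array(s["tcp_pos"]);R=Ro.from_quat(s["tool_rot"]).as_matrix()
g=p-.021*R[:,2];o=[]
for n,I in(("top",t),("scene",q)):
    c=proj(n,g)[0].astype(int)-65;c=np.clip(c,0,[510,350]);J=cv2.convertScaleAbs(cv2.resize(I[c[1]:c[1]+130,c[0]:c[0]+130],None,fx=3,fy=3,interpolation=cv2.INTER_CUBIC),alpha=1.7)
    for d in(-.074,0,.066):
        cv2.circle(J,tuple(int(v) for v in (proj(n,g+d*R[:,0])[0]-c)*3),4,(0,0,255),-1)
    o.append(J)
cv2.imwrite("pics/h1.png",np.hstack(o));print(p,s["joints"],R.round(3).tolist(),s["ft_force"])
```

```text
[0.54572339 0.2991022  0.27504449] [ 0.24996076 -0.22317697  2.02591155  0.188995    0.65416939  1.28278224] [[0.695, 0.416, 0.587], [0.318, -0.91, 0.268], [0.645, 0.0, -0.764]] [ 0.94606331  0.02753263 -1.81441792]
```

View pics/h1.png

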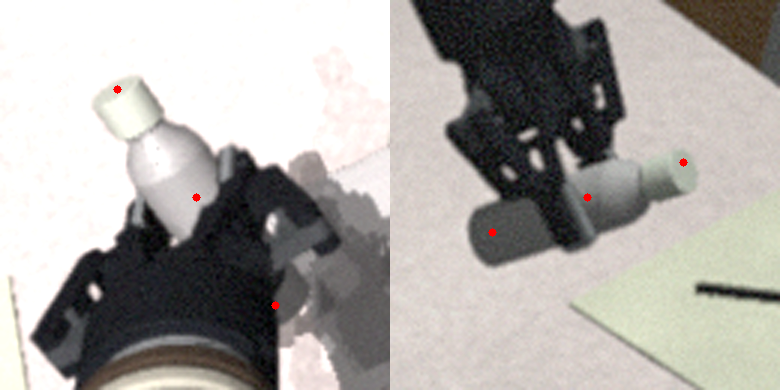

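The flask sits in the gripper as predicted: the cap-top dots fall within a few pixels of the cap, at (117,90) and (683,162). Now I'll carry it over, yawing first and then tipping.

Request:
servo_tool(moves="-0.05 -0.2 0 0 0 -0.07 -1;-0.12 -0.5 0 0 0 -0.14 -1;-0.12 -0.7 0 0 0 -0.14 -1;-0.12 -0.7 0 0 0 -0.14 -1;-0.12 -0.7 0 0 0 -0.14 -1;-0.12 -0.7 0 0 0 -0.14 -1;-0.12 -0.7 0 0 0 -0.14 -1;-0.12 -0.7 0 0 0 -0.14 -1;-0.12 -0.7 0 0 0 -0.14 -1;-0.12 -0.7 0 0 0 0 -1")

```text
time: 16.3
tcp_pos: [0.4896, -0.0158, 0.2755]
tool_rot: [0.909, -0.235, 0.332, 0.086]
ft_force: [0.4, -0.3, -2.2]
opening: 0.432
gripper_force: 50.3
```

Request:
servo_tool(moves="-0.12 -0.7 0 0.04 0.07 0 -1;-0.12 -0.7 0 0.08 0.14 0 -1;-0.12 -0.7 0 0.08 0.14 0 -1;-0.12 -0.7 0 0.08 0.14 0 -1;-0.12 -0.7 0 0.08 0.14 0 -1;-0.12 -0.7 0 0.08 0.14 0 -1;-0.1 -0.4 0 0.08 0.14 0 -1;0 0 0 0.08 0.14 0 -1;0 0 0 0.08 0.14 0 -1;0 0 0 0.07 0.14 0 -1")

```text
time: 17.3
tcp_pos: [0.4491, -0.2469, 0.2754]
tool_rot: [0.937, -0.246, -0.239, -0.065]
ft_force: [-0.3, 0.2, -1.4]
opening: 0.428
gripper_force: 50.4
```

```bash
cat > fin.py <<'E'
from h import *
from scipy.spatial.transform import Rotation as Ro
s=get_state();p=np.array(s["tcp_pos"]);R=Ro.from_quat(s["tool_rot"])
b=np.radians(-29);d=np.array([np.cos(b),np.sin(b),0]);tx=.866*d-[0,0,.5];ty=np.array([np.sin(b),-np.cos(b),0]);tz=np.cross(tx,ty)
T=Ro.from_matrix(np.c_[tx,ty,tz]);C=np.array([.5073,-.2803,.125]);G=C-.066*tx+.021*tz
print(s["time"],p,np.round(s["joints"],2),"shift",((G-p)/.05).round(3),"turn",((T*R.inv()).as_rotvec()/(np.pi/4)).round(3),s["gripper_force"])
E
python3 fin.py
```

```text
17.3 [ 0.44908415 -0.24694636  0.27543466] [-0.69  0.37  1.33 -0.09  1.93  1.38] shift [-0.019 -0.011 -2.712] turn [0.009 0.029 0.01 ] 50.35037398338318
```

Request:
servo_tool(moves="-0.02 -0.01 -0.3 0.01 0.03 0.01 -1;0 0 -0.5 0 0 0 -1;0 0 -0.5 0 0 0 -1;0 0 -0.5 0 0 0 -1;0 0 -0.4 0 0 0 -1;0 0 -0.3 0 0 0 -1;0 0 -0.2 0 0 0 -1;0 0 0 0 0 0 -1;0 0 0 0 0 0 -1;0 0 0 0 0 0 -1")

```text
time: 18.3
tcp_pos: [0.448, -0.2469, 0.1423]
tool_rot: [0.936, -0.242, -0.248, -0.064]
ft_force: [-0.1, 0.3, -1.0]
opening: 0.428
gripper_force: 50.4
```

```bash
python3 fin.py
python3 - <<'E'
from h import *
o=[]
for n,(x,y) in(("top",(400,215)),("scene",(85,200))):
    I=camera(n)[:,:,::-1];o.append(cv2.convertScaleAbs(cv2.resize(I[y:y+150,x:x+130],None,fx=3,fy=3,interpolation=cv2.INTER_CUBIC),alpha=1.7))
cv2.imwrite("pics/e.png",np.hstack(o))
E
```

```text
18.3 [ 0.447964   -0.24694035  0.14228436] [-0.69  0.5   1.44 -0.09  1.72  1.4 ] shift [ 0.003 -0.011 -0.049] turn [ 0.003  0.006 -0.001] 50.371166467666626
```

View pics/e.png

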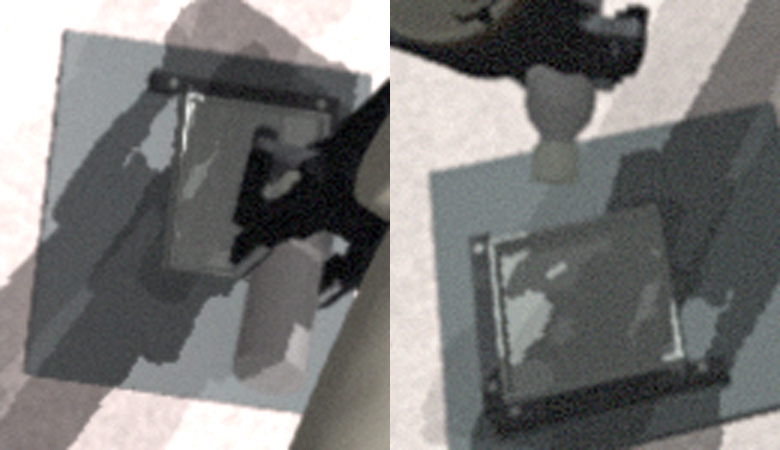

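In both crops the tray is seated and the flask points cap-down. The cap bottom is at about (555,165) in the scene crop and the flask base at about (270,375) in the top crop. I'll check these against the predicted cap and base before handing in.

Run:
```python
from h import *
from scipy.spatial.transform import Rotation as Ro
s=get_state();R=Ro.from_quat(s["tool_rot"]).as_matrix();g=np.array(s["tcp_pos"])-.021*R[:,2]
for n,o,dx in(("top",(400,215),0),("scene",(85,200),390)):
    for k in(-.074,.046,.066): P=g+k*R[:,0];print(n,k,P.round(3),((proj(n,P)[0]-o)*3+[dx,0]).round())
# measured cap end in scene crop -> plane at cap-top height
print(plane("scene",[[(555-390)/3+85,172/3+200]],.125))
```

```text
top -0.074 [ 0.401 -0.221  0.197] [265. 371.]
top 0.046 [ 0.492 -0.271  0.138] [301. 204.]
top 0.066 [ 0.507 -0.28   0.128] [306. 180.]
scene -0.074 [ 0.401 -0.221  0.197] [577. -64.]
scene 0.046 [ 0.492 -0.271  0.138] [555. 143.]
scene 0.066 [ 0.507 -0.28   0.128] [551. 178.]
[[ 0.50097329 -0.27641178  0.125     ]]
```

Cap and base match the prediction within about 7 mm, well inside tolerance. Handing in.

```bash
python3 -c "
from workcell import *
print(bot.job_done())"
```

```text
the job is handed in; nothing more can be done
None
```

I handed the job in at about 18.5 s: the tray measured within 1 mm of home, and the flask is held still, tipped about 30° cap-down, with the cap over the tray's centre about 10 cm above it; no verdict came back, and I didn't re-measure the bystanders.

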